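# Raise a chassis on a lever jack and hold it up

## Robot

A 7-joint arm with a two-finger parallel gripper is mounted at the origin on a cart in front of the work surface, level with it; the furniture and walls round the work are solid. World frame = base frame: x ahead of the robot, y to its left, z up, the work surface at z = 0. Lengths are in m, angles in rad, forces in N, time in s.
With the tool pointing down it reaches from about 0.4 to 0.925 m from the base axis. Payload 5.6 kg.
Tool frame: the origin (TCP) lies midway between the tips of the shut fingers; the grasp point (between the pads) lies ctrl.grip_point_offset behind it (ctrl.grip_point_offset is the distance from the TCP to the grasp point, in m); z points along the fingers, y is the direction in which the jaws open and shut (so a half turn about z gives the same grasp; the last joint's range is limited). The gripper opens to 85 mm and grips with 20 to 120 N. Pads are 22 mm wide; open, the fingers measure 114 mm over their backs; the gripper's body (76 mm by 85 mm) begins 54 mm behind the grasp point. The pads swing forward as they close: fully open they stand 13 mm farther back than shut.
Start: joints at [-1.255, 0.468, -0.012, 1.603, 0.006, 1.071, -0.056], TCP at [0.228, 0.609, 0.231] pointing down, gripper open.
Joint ranges: [-2.53, 2.53], [-0.31, 2.02], [-1.57, 1.55], [0.28, 2.44], [-1.29, 4.43], [0.15, 1.84], [-2.92, 2.92]. Speed limits (rad/s): [2.57, 2.57, 3.14, 3.14, 3.14, 3.14, 3.14].

## Interface

Orientations are given as a unit quaternion [w, x, y, z].
In Python, from station import ctrl gives the robot as it stands.
- The arm moves only by the tool move_arm, never from a script. Its argument "deltas" is a list of rows, each a list of 5 numbers: the closure, from 0 (fully open) to 1 (shut), then the shift along the world's x, y, z in mm, then the turn about the world's z in degrees. A call has 1 to 20 rows; each row is the pose to reach, as a shift and turn from the pose measured when the call began; what a row does not reach only later rows make up. A row lasts 1/12 s, in which the tool goes at most 41.7 mm and 7.16 degrees, less where a joint would pass 70% of its speed; a pose out of reach is approached as far as the arm can. A call with a gripper value outside its range is refused whole. The fingers move at their own pace and stop on an object; "squeeze" is the grip in N (left out, the last holds). Time passes only in rows, so rows that repeat a pose let the fingers close. It gives the time, the measured TCP pose, the force and the opening at its end, in the units of the state.
- ctrl.get_state(): the state, without advancing time (a new reading comes with each control period).
- ctrl.read_camera(name): name is "side" or "top"; returns the picture (400x640x3 uint8, red, green, blue); there is no depth.
- ctrl.camera_model(name): a dict with "K" (3x3 intrinsics, pixels), "rvec" (rotation vector, rad) and "tvec" (3), from world to camera coordinates, as OpenCV has them. Camera axes: x right, y down, z forward; pixel columns grow to the right and rows downward; lengths in m; the calibration is good to about 2 mm. A picture is of the moment at which its call begins. camera_model takes no time and is no camera call.
- ctrl.finish_job(): hands the job in, once; it reports no verdict.
The state is a dict: "time_s": time; "joints": joint angles; "qvel": joint speeds; "tau": joint torques, N m; "position": TCP position; "tcp_rot": TCP orientation; "ft_force": force on the tool from outside, world axes, zero at the start; "torque": the same for the moment, N m; "opening": finger opening in m.
Only numpy, scipy, OpenCV 4.12 (cv2) and the standard library are available. Lean on these libraries where they do the work, as an engineer would, in place of code of your own. Each camera call takes 0.05 s, during which the arm holds its last target. There are 200 camera calls.

## Task

Lift the red lever jack up off its upright steel parking peg and stand it flat on the bench with its roller saddle right under the marked lift point of the yellow tab at the front of the grey chassis, without shifting the chassis, and let go of it there. Then press the jack's black handle pad all the way down so that the jack alone raises the front of the chassis, and finish while still holding the handle down. Never push or lift the chassis with the robot itself, and leave the solder reel, the tape roll and the hex key where they are.

Things in the scene. Friction and masses are not known exactly. Their poses are not given: they have to be found in the camera images.
- jack: Loose red lever jack, 0.45 kg. Origin: underside, straight below the lever's pivot (z = 35 mm); x to the saddle, z up. Base 6 mm thick, 60 wide, x = -115 to 52 mm. Grip from above across the two red cheeks at the origin: together 36 mm wide (y = +-18), x = +-20, z = 6 to 70 mm. Starts flat on the bench, its eye over the peg; it must be lifted straight up 45 mm to come free.
- jack_eye (a point): Centre of the jack's steel eye, in front of the saddle: a ring of 21 mm inside and 33 mm outside diameter, z = 6 to 12 mm, at jack x = 76 mm.
- jack_saddle (a point): Top of the saddle, a black rubber roller (16 mm diameter, 30 mm wide along jack y) on the lever's 50 mm front arm. Lever 0: at jack x = 48, z = 28 mm; lever 0.6: roller at x = 48 again, its top 58 mm high.
- handle_pad (a point): Middle of the upper face of the black ribbed handle pad, 38 x 30 x 10 mm, centred on the end of the lever's 110 mm rear bar. Lever 0: at jack x = -94, z = 92 mm, sloping 0.5 rad down towards the pivot; lever 0.6: at x = -110, z = 29 mm, nearly level. Pressing takes about 2 to 6 N; let go, a spring lifts it again.
- jack_lever (a joint): Angle of the jack's lever: 0 at rest (pad up, saddle down), grows as the pad is pressed down, 0.6 at its stop (pad fully down, saddle 30 mm higher).
- peg_tip (a point): Top of the peg, 47 mm above the bench.
- chassis: Loose grey chassis, bare metal cover on top, about 0.9 kg, on four brass legs. Origin: on the bench below the lift point; x level, into the chassis away from its front, z up. Case x = 20 to 232, y = +-75, z = 34 to 84 mm; legs at x = 40 and 212, y = +-60 mm, 20 wide. A yellow tab juts from the front: x = -20 to 20, y = +-22, z = 36 to 41 mm; sockets beside it stick out 9 mm.
- lift_point (a point): The marked lift point: middle of the underside of the yellow tab, 36 mm above the bench at the start; a black ring is painted on the tab straight above it.
- solder_reel: Loose bystander: blue and white solder reel, 74 x 56 x 43 mm; origin: centre of its underside.
- tape_kapton: Loose bystander: flat amber tape roll, 76 mm diameter, 12 mm high; origin: centre of its underside.
- hex_key: Loose bystander: black hex key, 26 x 74 x 7 mm; origin: centre of its underside.
- peg: Upright steel parking peg, fixed: 12 mm diameter, 47 mm high, on a dark round foot 40 mm wide and 4 mm thick. Origin: centre of the foot, on the bench.

How it is judged:
By the outcome, as a careful person would: the job done as asked, in the order asked, and still so for the second after the job is handed in, while the arm keeps its last pose, push and grip.
It also fails if it takes over 54 s, if anything falls off the work surface, if the arm or the gripper's body presses on something with over 40 N, if the wrist force passes 120 N, or if a joint passes its speed limit or range.

## Working session

There is one attempt and no reset: what is moved stays moved. The work goes in short steps, Python scripts to look and compute and a tool call to move; the robot and the scene stay as the last step left them, time stands still between calls to the robot, and variables do not carry over. Pictures are saved under pics/ and viewed, about 8 in all and at most 12, crops included, and the job is handed in when it is done.

Besides the shell and the picture viewer there is one more tool, called after "Request:" as name(argument=value, ...) on one line, values as JSON. move_arm: Moves the arm, as the interface text tells. Its arguments: {"type":"object","properties":{"deltas":{"type":"array"},"squeeze":{"type":"number"}},"required":["deltas"]}

```bash
mkdir -p pics; cat > h.py <<'E'
import numpy as np, cv2
from station import ctrl
def snap(n,f):
    im=ctrl.read_camera(n); cv2.imwrite('pics/'+f,cv2.cvtColor(im,cv2.COLOR_RGB2BGR)); return im
def cam(n):
    m=ctrl.camera_model(n); return np.array(m['K'],float),cv2.Rodrigues(np.array(m['rvec'],float))[0],np.array(m['tvec'],float).ravel()
def ray(n,uv):
    K,R,t=cam(n); return -R.T@t, R.T@np.linalg.solve(K,[uv[0],uv[1],1.])
def onz(n,uv,z):
    o,d=ray(n,uv); return o+d*(z-o[2])/d[2]
def proj(n,P):
    K,R,t=cam(n); q=(R@np.atleast_2d(P).T).T+t; q=q@K.T; return q[:,:2]/q[:,2:]
def tri(ua,ub,a='top',b='side'):
    o1,d1=ray(a,ua);o2,d2=ray(b,ub); s=np.linalg.lstsq(np.c_[d1,-d2],o2-o1,rcond=None)[0]
    p,q=o1+d1*s[0],o2+d2*s[1]; return (p+q)/2,np.linalg.norm(p-q)
E
python3 - <<'E'
from h import *
np.set_printoptions(precision=4,suppress=True)
for n in('top','side'): snap(n,n+'0.png'); print(n,ray(n,(320,200)),cam(n)[0][0,0])
s=ctrl.get_state();print({k:np.round(s[k],3) for k in s},ctrl.grip_point_offset)
E
```

```text
top (array([ 0.3592, -0.4391,  0.9391]), array([ 0.1362, -0.0002, -0.9907])) 427.40998109859913
side (array([0.3916, 0.2679, 0.6673]), array([ 0.1096, -0.7787, -0.618 ])) 499.3882458050122
{'time_s': np.float64(0.1), 'joints': array([-1.255,  0.468, -0.012,  1.604,  0.006,  1.071, -0.056]), 'qvel': array([ 0.001, -0.003,  0.001, -0.001,  0.   , -0.001,  0.001]), 'tau': array([  0.   , -53.352,   0.021, -25.197,   0.012,   0.004,  -0.   ]), 'position': array([0.228, 0.608, 0.23 ]), 'tcp_rot': array([-0.   ,  0.178,  0.984, -0.001]), 'ft_force': array([-0.101,  0.269,  0.574]), 'torque': array([ 0.026, -0.016,  0.042]), 'opening': np.float64(0.085)} 0.0187
```

View pics/top0.png

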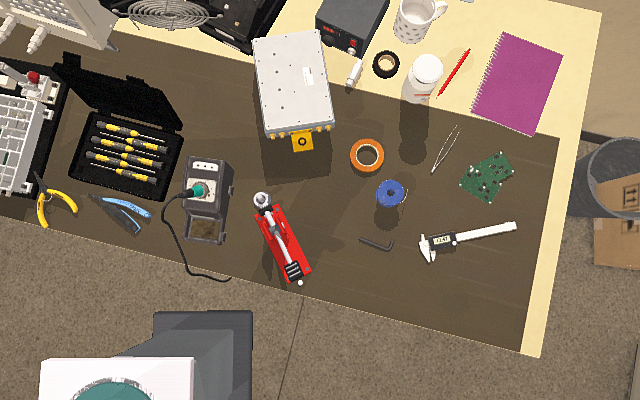

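View pics/side0.png

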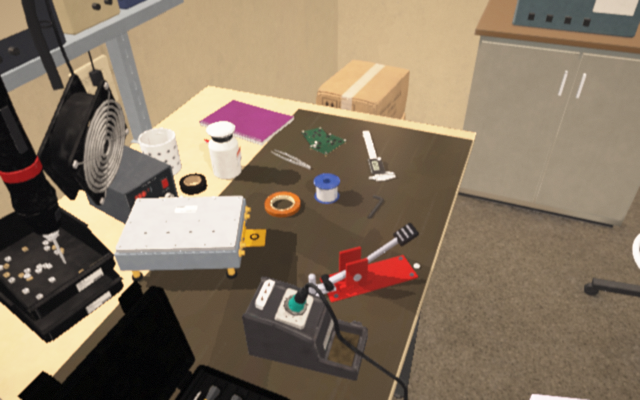

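The top view shows the jack at (262,198)–(300,283), the tab ring near (302,141), and the chassis behind the tab. The soldering station is to the left at (205,200). The side view shows the tab at (255,238) and the jack at (370,275). I'll zoom in on both.

```bash
python3 - <<'E'
from h import *
np.set_printoptions(precision=4,suppress=True)
t=cv2.imread('pics/top0.png');s=cv2.imread('pics/side0.png')
a=cv2.resize(t[120:295,235:345],None,fx=3.4,fy=3.4,interpolation=cv2.INTER_CUBIC)
b=cv2.resize(s[190:320,230:440],None,fx=1.95,fy=1.95,interpolation=cv2.INTER_CUBIC)
b=cv2.copyMakeBorder(b,0,a.shape[0]-b.shape[0],0,0,cv2.BORDER_CONSTANT)
cv2.imwrite('pics/crop.png',np.hstack([a,b]));print(a.shape,b.shape)
hsv=cv2.cvtColor(t,cv2.COLOR_BGR2HSV)
y=cv2.inRange(hsv,(20,150,120),(32,255,255))[125:155,280:320]
c=max(cv2.findContours(y,0,2)[0],key=cv2.contourArea)+[280,125]
bx=cv2.boxPoints(cv2.minAreaRect(c));print('tab',bx)
for p in bx:print(onz('top',p,.041))
r=cv2.inRange(hsv,(0,170,90),(6,255,255))|cv2.inRange(hsv,(174,170,90),(180,255,255))
r[:190]=0;r[295:]=0;r[:,:245]=0;r[:,330:]=0
c=max(cv2.findContours(r,0,2)[0],key=cv2.contourArea);bx=cv2.boxPoints(cv2.minAreaRect(c));print('red',bx)
for p in bx:print(onz('top',p,.006))
print('ring',onz('top',(302.3,141.5),.041),'eye',onz('top',(262,200),.012))
E
```

```text
(595, 374, 3) (595, 410, 3)
tab [[288.6108 131.5351]
 [311.9757 127.8459]
 [315.2351 148.4892]
 [291.8703 152.1784]]
[ 0.6334 -0.3727  0.041 ]
[ 0.6411 -0.4234  0.041 ]
[ 0.595  -0.4301  0.041 ]
[ 0.5874 -0.3797  0.041 ]
red [[266.2 208.4]
 [277.8 202.6]
 [312.  271. ]
 [300.4 276.8]]
[ 0.4701 -0.3208  0.006 ]
[ 0.4827 -0.3463  0.006 ]
[ 0.3333 -0.4205  0.006 ]
[ 0.3212 -0.3955  0.006 ]
ring [ 0.6108 -0.4023  0.041 ] eye [ 0.488  -0.3122  0.012 ]
```

View pics/crop.png

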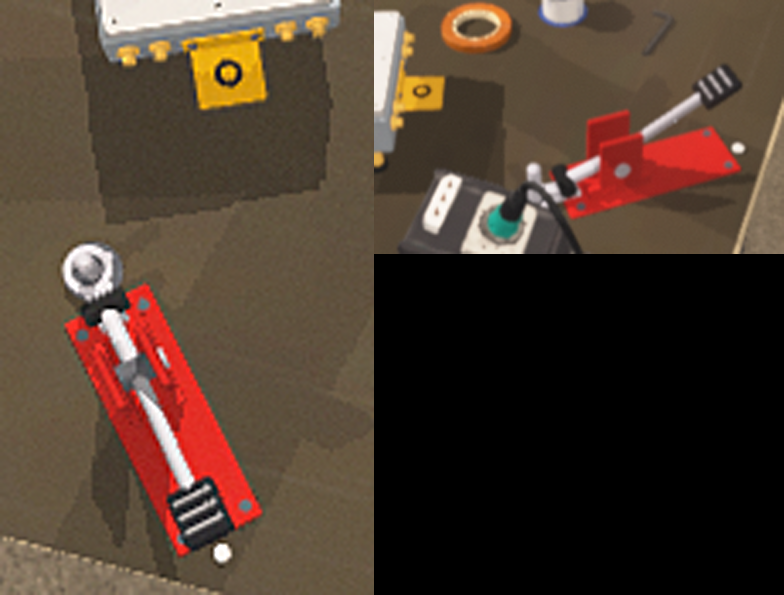

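```bash
python3 - <<'E'
from h import *
np.set_printoptions(precision=4,suppress=True)
f=lambda u,v:(u/3.4+235-.35,v/3.4+120-.35)
px=[f(147,285),f(65,325),f(262,514),f(180,555)]
W=np.array([onz('top',p,.006)[:2] for p in px]); J=np.array([[.052,-.03],[.052,.03],[-.115,-.03],[-.115,.03]])
print(W, [np.linalg.norm(W[i]-W[j]) for i,j in((0,1),(2,3),(0,2),(1,3))])
A=J-J.mean(0);B=W-W.mean(0);th=np.arctan2((A[:,0]*B[:,1]-A[:,1]*B[:,0]).sum(),(A*B).sum())
R=np.array([[np.cos(th),-np.sin(th)],[np.sin(th),np.cos(th)]]);o=W.mean(0)-R@J.mean(0)
print('jack',o,np.degrees(th),'res',W-(J@R.T+o))
P=lambda x,y,z:np.r_[R@[x,y]+o,z]
print('eye pred',P(.076,0,.012),'px eye',onz('top',f(93,272),.012),'pegtip',onz('top',f(88,262),.047))
pts=np.array([P(0,0,.035),P(.076,0,.012),P(-.094,0,.092),P(-.115,.03,.006),P(-.115,-.03,.006)])
print('side px',proj('side',pts),'pad top',onz('top',f(197,512),.092),P(-.094,0,.092))
# side crop measured: (374 offset)/1.95+230, /1.95+190
g=lambda u,v:((u-374)/1.95+230-.25,v/1.95+190-.25)
print('side rear corners meas',g(740,165),'pad',g(716,86))
a,b=onz('top',f(201,110),.041),onz('top',f(267,98),.041);d=a-b
print('tab front',a,b,np.linalg.norm(d),'yaw',np.degrees(np.arctan2(-d[0],d[1])))
r=onz('top',f(229,73),.041);print('ring',r,'tri',tri(f(229,73),g(422,91)),'mid front',(a+b)/2-r)
t=cv2.imread('pics/top0.png');hs=cv2.cvtColor(t,cv2.COLOR_BGR2HSV)
m=cv2.inRange(hs,(0,0,165),(180,40,255));m[:20]=0;m[145:]=0;m[:,:245]=0;m[:,340:]=0
c=max(cv2.findContours(m,0,2)[0],key=cv2.contourArea);bx=cv2.boxPoints(cv2.minAreaRect(c));w=np.array([onz('top',p,.084) for p in bx])
print('cover',bx,w,np.degrees(np.arctan2(*(np.roll(w,-1,0)-w)[:,1::-1].T if 0 else ((np.roll(w,-1,0)-w)[:,1],(np.roll(w,-1,0)-w)[:,0]))))
E
```

```text
[[ 0.4807 -0.3465]
 [ 0.4552 -0.2936]
 [ 0.3337 -0.4199]
 [ 0.3086 -0.3679]] [np.float64(0.058716580896203185), np.float64(0.057715293857009284), np.float64(0.16438841903543677), np.float64(0.1644175941385639)]
jack [ 0.4227 -0.3429] 26.601806260869267 res [[-0.0019 -0.0001]
 [-0.0006 -0.0008]
 [ 0.0003  0.0013]
 [ 0.0021 -0.0004]]
eye pred [ 0.4907 -0.3088  0.012 ] px eye [ 0.4888 -0.3122  0.012 ] pegtip [ 0.4902 -0.3138  0.047 ]
side px [[352.7556 268.4903]
 [311.8712 288.7903]
 [404.2706 231.4694]
 [418.2711 275.0089]
 [403.0315 253.0258]] pad top [ 0.3375 -0.3843  0.092 ] [ 0.3387 -0.3849  0.092 ]
side rear corners meas (417.44230769230774, 274.36538461538464) pad (405.13461538461536, 233.8525641025641)
tab front [ 0.5877 -0.3838  0.041 ] [ 0.5951 -0.4257  0.041 ] 0.0425438710166042 yaw 9.94684782392732
ring [ 0.6117 -0.4016  0.041 ] tri (array([ 0.6119, -0.4016,  0.0392]), np.float64(0.0005896044512006884)) mid front [-0.0203 -0.0031  0.    ]
cover [[250.6529  38.3135]
 [320.429   28.0187]
 [334.1444 120.9787]
 [264.3683 131.2735]] [[ 0.8265 -0.2948  0.084 ]
 [ 0.848  -0.4439  0.084 ]
 [ 0.6418 -0.4702  0.084 ]
 [ 0.6214 -0.3257  0.084 ]] [ -81.7859 -172.7241   98.0305    8.5665]
```

Measurements:
- **Jack:** at (0.423, -0.343), yaw about 26.5°. The eye, pad and side view agree to within 3 mm.
- **Lift point:** at (0.612, -0.4016). The two-view height is 39 mm, against 41 mm given for the ring.
- **Chassis yaw:** about 8.3°.

Next I travel over to the jack on an arc around the base.

Request:
move_arm(deltas=[[0, 25, -30, 30, -6], [0, 45, -65, 60, -12], [0, 66, -100, 60, -19], [0, 87, -132, 60, -26], [0, 108, -164, 60, -33], [0, 130, -196, 60, -40], [0, 151, -228, 60, -46], [0, 172, -260, 60, -52], [0, 184, -297, 60, -59], [0, 196, -334, 60, -66], [0, 208, -371, 60, -73], [0, 220, -408, 60, -80], [0, 232, -445, 60, -87], [0, 242, -482, 60, -93], [0, 250, -520, 60, -99], [0, 252, -558, 60, -105], [0, 252, -596, 60, -111], [0, 252, -634, 60, -117], [0, 252, -672, 60, -121], [0, 252, -700, 60, -125]])

```text
time_s: 1.77
position: [0.4793, -0.0953, 0.2905]
tcp_rot: [-0.001, 0.956, 0.293, -0.0]
ft_force: [0.4, -1.3, -0.5]
opening: 0.0858
```

Request:
move_arm(deltas=[[0, -9, -41, -20, -1], [0, -19, -82, -40, -3], [0, -28, -123, -60, -5], [0, -37, -163, -80, -7], [0, -47, -203, -100, -8], [0, -57, -247, -110, -8], [0, -57, -248, -140, -8], [0, -57, -248, -140, -8], [0, -57, -248, -140, -8]])

```text
time_s: 2.52
position: [0.4196, -0.3443, 0.1482]
tcp_rot: [-0.002, 0.975, 0.223, -0.003]
ft_force: [0.6, 0.0, 0.7]
opening: 0.0854
```

```bash
python3 - <<'E'
from h import *
a=snap('top','x.png');b=snap('side','x2.png')
f=lambda i:cv2.resize(i,(500,400) if 0 else None,fx=3,fy=3,interpolation=cv2.INTER_CUBIC)
A=f(a[150:330,225:345]);B=f(b[150:330,290:430]);cv2.imwrite('pics/g1.png',cv2.cvtColor(np.hstack([A,B]),cv2.COLOR_RGB2BGR));print(np.round(ctrl.get_state()['position'],4))
E
```

```text
[ 0.4226 -0.3426  0.1505]
```

View pics/g1.png

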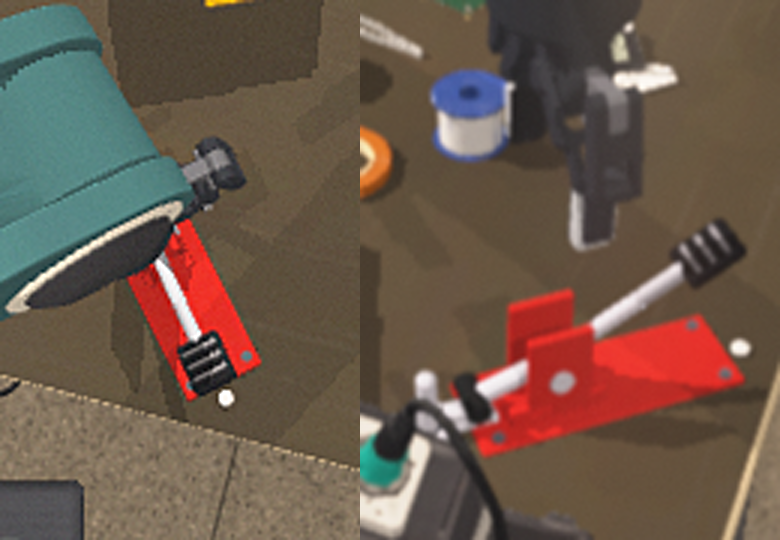

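The gripper is above the cheeks with the right yaw, and the jack is undisturbed. I'll descend and grip.

Request:
move_arm(deltas=[[0, 0, 0, -35, 0], [0, 0, 0, -70, 0], [0, 0, 0, -100, 0], [0, 0, 0, -120, 0], [0, 0, 0, -122, 0], [0, 0, 0, -122, 0], [0.3, 0, 0, -122, 0], [0.4, 0, 0, -122, 0], [0.5, 0, 0, -122, 0], [0.6, 0, 0, -122, 0], [0.8, 0, 0, -122, 0], [0.8, 0, 0, -122, 0], [0.8, 0, 0, -122, 0], [0.8, 0, 0, -122, 0]], squeeze=60)

```text
time_s: 3.78
position: [0.4233, -0.3423, 0.0298]
tcp_rot: [-0.001, 0.974, 0.226, 0.001]
ft_force: [-0.5, 3.4, 8.0]
opening: 0.0348
```

Request:
move_arm(deltas=[[0.8, 0, 0, 5, 0], [0.8, 0, 0, 12, 0], [0.8, 0, 0, 22, 0], [0.8, 0, 0, 32, 0], [0.8, 0, 0, 42, 0], [0.8, 0, 0, 52, 0], [0.8, 0, 0, 60, 0], [0.8, 0, 0, 65, 0], [0.8, 0, 0, 65, 0], [0.8, 0, 0, 65, 0]])

```text
time_s: 4.62
position: [0.4235, -0.3422, 0.095]
tcp_rot: [-0.001, 0.974, 0.226, 0.001]
ft_force: [-0.9, 0.7, -5.2]
opening: 0.0354
```

```bash
python3 - <<'E'
from h import *
a=snap('top','x.png');b=snap('side','x2.png')
f=lambda i:cv2.resize(i,None,fx=3,fy=3,interpolation=cv2.INTER_CUBIC)
A=f(a[110:290,235:345]);B=f(b[150:330,280:430]);cv2.imwrite('pics/g2.png',cv2.cvtColor(np.hstack([A,B]),cv2.COLOR_RGB2BGR));print(np.round(ctrl.get_state()['position'],4))
E
```

```text
[ 0.423  -0.342   0.0944]
```

View pics/g2.png

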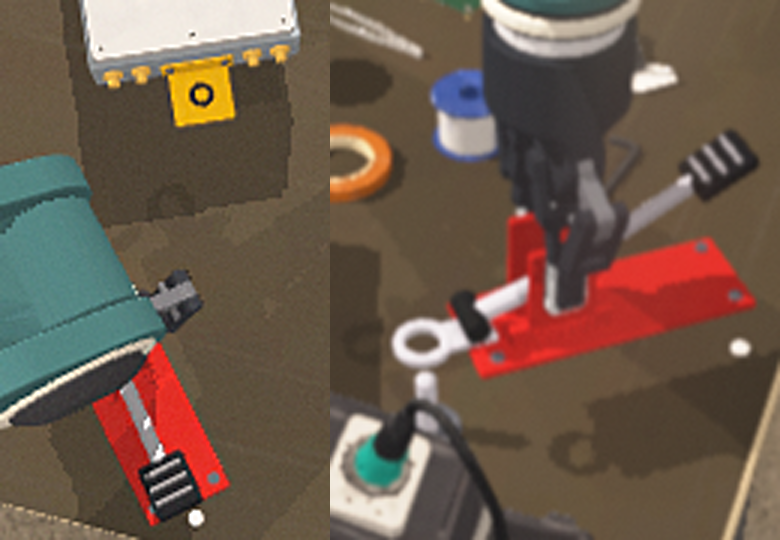

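Jack is lifted clear of the peg. The side view shows the eye above the peg tip. I'll check how it sits in the hand.

```bash
python3 - <<'E'
from h import *
np.set_printoptions(precision=4,suppress=True)
g=lambda u,v:((u-330)/3+280-.33,v/3+150-.33); f=lambda u,v:(u/3+235-.33,v/3+110-.33)
print('RL',tri(f(153,524),g(754,298)),'RR',tri(f(228,486),g(712,238)))
th=np.radians(26.1);c,s=np.cos(th),np.sin(th)
for n,x,y,z in(('RL',-.115,.03,.006),('RR',-.115,-.03,.006),('FL',.052,.03,.006),('eye',.076,0,.012)):
  P=np.array([.4233+c*x-s*y,-.3423+s*x+c*y,z+.065]);print(n,P,proj('side',P),proj('top',P))
print('meas FL',g(483,377),'eye',g(420,340))
E
```

```text
RL (array([ 0.3088, -0.3688,  0.0689]), np.float64(0.0008105529851649348)) RR (array([ 0.3327, -0.419 ,  0.0683]), np.float64(0.0021178067874075405))
RL [ 0.3068 -0.366   0.071 ] [[422.1031 249.3391]] [[284.1229 285.6096]]
RR [ 0.3332 -0.4198  0.071 ] [[406.2225 227.5235]] [[311.018  271.9585]]
FL [ 0.4568 -0.2925  0.071 ] [[330.046  273.6509]] [[248.3291 211.2753]]
eye [ 0.4916 -0.3089  0.077 ] [[310.2303 262.2487]] [[256.0729 193.954 ]]
meas FL (330.67, 275.3366666666667) eye (309.67, 263.00333333333333)
```

Request:
move_arm(deltas=[[0.8, 8, -14, 0, -3], [0.8, 16, -28, 0, -6], [0.8, 24, -42, 0, -9], [0.8, 32, -56, 0, -12], [0.8, 40, -70, 0, -15], [0.8, 47, -80, 0, -17.7], [0.8, 47, -80, 0, -17.7], [0.8, 47, -80, -15, -17.7], [0.8, 47, -80, -30, -17.7], [0.8, 47, -80, -45, -17.7], [0.8, 47, -80, -55, -17.7], [0.8, 47, -80, -61, -17.7], [0.8, 47, -80, -61, -17.7], [0.8, 47, -80, -61, -17.7], [0.8, 47, -80, -61, -17.7]])

```text
time_s: 5.97
position: [0.4703, -0.4224, 0.0339]
tcp_rot: [-0.001, 0.997, 0.073, 0.001]
ft_force: [0.1, -0.2, -5.4]
opening: 0.0356
```

```bash
python3 - <<'E'
from h import *
a=snap('top','x.png');b=snap('side','x2.png')
f=lambda i:cv2.resize(i,None,fx=3,fy=3,interpolation=cv2.INTER_CUBIC)
A=f(a[110:290,235:345]);B=f(b[150:330,235:385]);cv2.imwrite('pics/g3.png',cv2.cvtColor(np.hstack([A,B]),cv2.COLOR_RGB2BGR));s=ctrl.get_state();print(np.round(s['position'],4),s['tcp_rot'],s['ft_force'])
E
```

```text
[ 0.4704 -0.4224  0.0341] [-0.00104988  0.99729839  0.07344209  0.00104174] [ 0.27103289  0.05087214 -5.8091199 ]
```

View pics/g3.png

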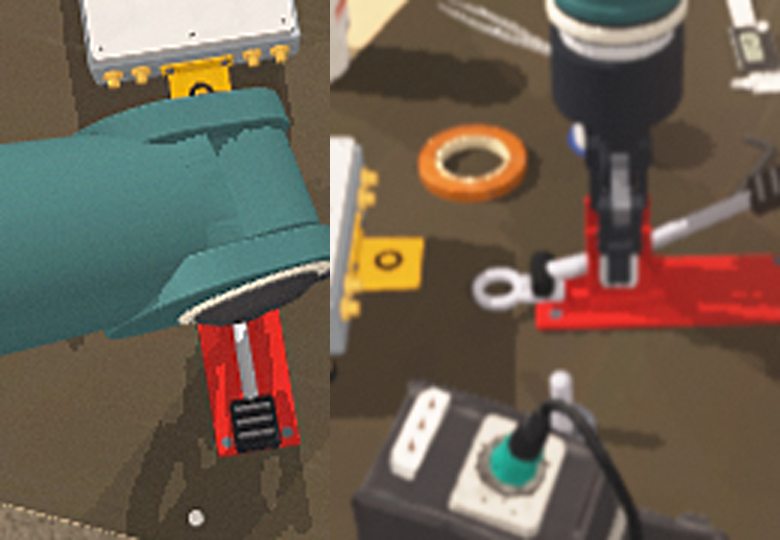

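```bash
python3 - <<'E'
from h import *
np.set_printoptions(precision=4,suppress=True)
f=lambda u,v:(u/3+235-.33,v/3+110-.33);g=lambda u,v:((u-330)/3+235-.33,v/3+150-.33)
a,b=onz('top',f(221,456),.009),onz('top',f(300,440),.009);d=a-b;print(a,b,np.linalg.norm(d),'yaw',np.degrees(np.arctan2(-d[0],d[1])))
th=np.radians(8.4);c,s=np.cos(th),np.sin(th);print('origin est',(a+b)[:2]/2+.115*np.array([c,s]))
print('eye from side',onz('side',g(496,288),.015),'nom',.4704+c*.076,-.4224+s*.076)
print('FL',onz('side',g(538,328),.009),'nom',.4704+c*.052-s*.03,-.4224+s*.052+c*.03)
print('ring side',onz('side',g(389,260),.041),'roller px nom',proj('side',[.4704+c*.048,-.4224+s*.048,.032]),g(541,272))
print('FL px',g(538,328),'nom',proj('side',[.4704+c*.052-s*.03,-.4224+s*.052+c*.03,.009]))
E
```

```text
[ 0.3533 -0.4128  0.009 ] [ 0.3641 -0.4697  0.009 ] 0.05790364715316018 yaw 10.814185233362627
origin est [ 0.4725 -0.4245]
eye from side [ 0.5465 -0.4089  0.015 ] nom 0.5455846973051871 -0.41129768982925674
FL [ 0.5158 -0.3824  0.009 ] nom 0.517459670457203 -0.3851255125258649
ring side [ 0.611  -0.3998  0.041 ] roller px nom [[305.0417 237.8516]] (305.00333333333333, 240.33666666666667)
FL px (304.00333333333333, 259.00333333333333) nom [[303.3221 257.9098]]
```

The jack is level and close to nominal in the hand, within about 2 mm in both views. Now I'll slide it under the tab and set it down.

Request:
move_arm(deltas=[[0.8, 10, 1.5, 0, 0], [0.8, 20, 3, 0, 0], [0.8, 32, 4.8, 0, 0], [0.8, 44, 6.6, 0, 0], [0.8, 56, 8.4, 0, 0], [0.8, 68, 10.2, 0, 0], [0.8, 80, 12, 0, 0], [0.8, 90, 13.5, 0, 0], [0.8, 94, 14, 0, 0], [0.8, 94, 14, 0, 0], [0.8, 94, 14, 0, 0], [0.8, 94, 14, -2, 0], [0.8, 94, 14, -3.5, 0], [0.8, 94, 14, -4.5, 0], [0.8, 94, 14, -4.5, 0]])

```text
time_s: 7.32
position: [0.5638, -0.4088, 0.0299]
tcp_rot: [-0.001, 0.997, 0.073, 0.001]
ft_force: [-1.8, 0.1, -3.1]
opening: 0.0355
```

```bash
python3 - <<'E'
from h import *
b=snap('side','x2.png');s=ctrl.get_state();print(np.round(s['position'],4),s['tcp_rot'],s['ft_force'])
B=cv2.resize(b[160:310,215:375],None,fx=4,fy=4,interpolation=cv2.INTER_CUBIC);cv2.imwrite('pics/g4.png',cv2.cvtColor(B,cv2.COLOR_RGB2BGR))
E
```

```text
[ 0.5638 -0.4089  0.0299] [-9.72010563e-04  9.97327034e-01  7.30552779e-02  8.77279675e-04] [-1.47969957  0.32277118 -2.29030418]
```

View pics/g4.png

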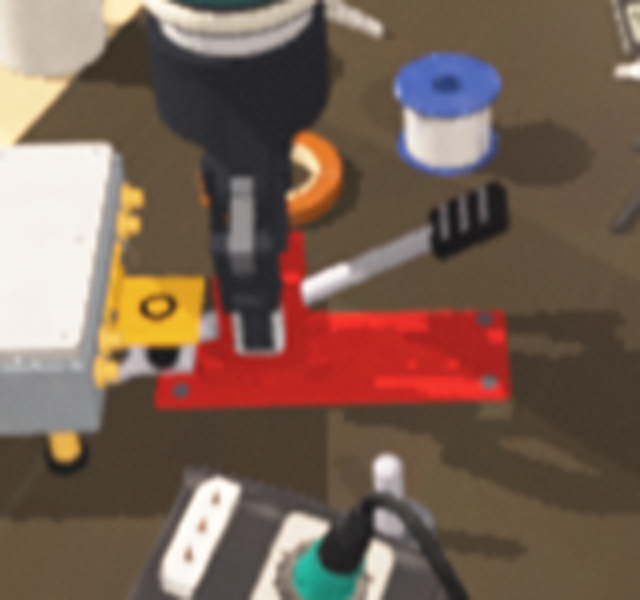

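The side view shows the roller end at (163,355), directly below the tab ring at (158,306). The ring is at the same full-frame pixel as before, so the chassis hasn't moved. Releasing now.

Request:
move_arm(deltas=[[0.8, 0, 0, -0.7, 0], [0.8, 0, 0, -0.7, 0], [0.5, 0, 0, -0.7, 0], [0.3, 0, 0, -0.7, 0], [0.1, 0, 0, -0.7, 0], [0, 0, 0, -0.7, 0], [0, 0, 0, -0.7, 0], [0, 0, 0, -0.7, 0], [0, 0, 0, 15, 0], [0, 0, 0, 45, 0], [0, 0, 0, 80, 0], [0, 0, 0, 115, 0], [0, 0, 0, 135, 0], [0.5, -40, -6, 135, 0], [1, -75, -11, 135, 0], [1, -150, 80, 135, 0], [1, -150, 100, 135, 0], [1, -150, 100, 135, 0], [1, -150, 100, 135, 0], [1, -150, 100, 135, 0]])

```text
time_s: 9.03
position: [0.4128, -0.306, 0.1656]
tcp_rot: [-0.003, 0.997, 0.074, 0.002]
ft_force: [0.6, -0.1, 0.5]
opening: 0.0005
```

```bash
python3 - <<'E'
from h import *
a=snap('top','x3.png');b=snap('side','x4.png');s=ctrl.get_state();print(np.round(s['position'],4),s['tcp_rot'],s['ft_force'],s['opening'])
f=lambda i:cv2.resize(i,None,fx=3.5,fy=3.5,interpolation=cv2.INTER_CUBIC)
cv2.imwrite('pics/g5.png',cv2.cvtColor(np.hstack([f(a[110:270,265:355]),f(b[170:330,215:345])]),cv2.COLOR_RGB2BGR))
E
```

```text
[ 0.415  -0.3094  0.1662] [-3.61451745e-04  9.97300428e-01  7.33944612e-02  2.23109760e-03] [ 0.47691715 -0.95628764 -0.5336132 ] -0.00017693880472646024
```

View pics/g5.png

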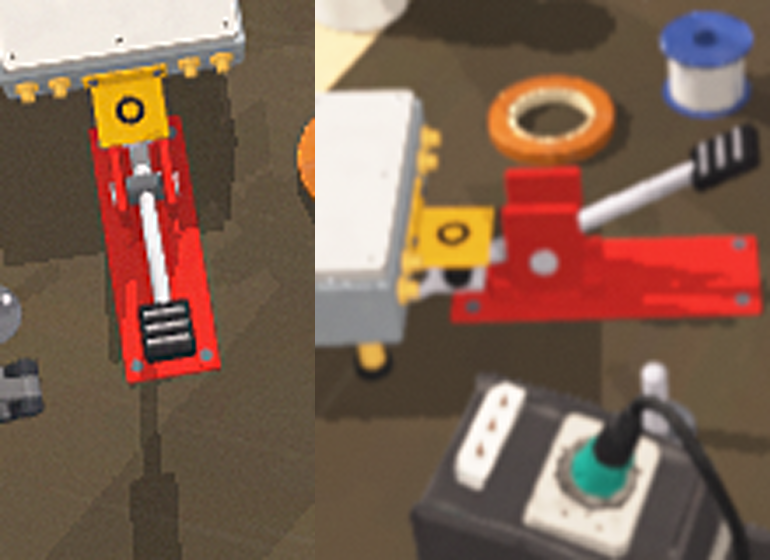

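```bash
python3 - <<'E'
from h import *
np.set_printoptions(precision=4,suppress=True)
f=lambda u,v:(u/3.5+265-.36,v/3.5+110-.36);g=lambda u,v:((u-315)/3.5+215-.36,v/3.5+170-.36)
a,b=onz('top',f(128,384),.005),onz('top',f(219,369),.005);d=a-b
fr=onz('top',f(182,115),.006)
print(a,b,np.linalg.norm(d),'front R',fr,np.linalg.norm(fr-b),'yaw',np.degrees(np.arctan2(*(fr-b)[1::-1])),np.degrees(np.arctan2(-d[0],d[1])))
r=onz('top',f(129,110),.041);print('ring',r)
for o in((.5638,-.4088),):
  th=np.radians(8.4);c,s=np.cos(th),np.sin(th);Q=lambda x,y,z:[o[0]+c*x-s*y,o[1]+s*x+c*y,z]
  print('nom RL,RR,FR',Q(-.115,.03,.006),Q(-.115,-.03,.006),Q(.052,-.03,.006),'saddle',Q(.048,0,.028),'pad',Q(-.094,0,.092),Q(-.110,0,.029))
  print('pad top meas',onz('top',f(166,327),.092),tri(f(166,327),g(727,157)))
  print('side',proj('side',[Q(-.115,.03,.006),Q(.052,.03,.006),Q(0,.018,.035),Q(.048,.015,.02)]),g(762,315),g(453,321),g(543,263),g(459,276))
E
```

```text
[ 0.4452 -0.3977  0.005 ] [ 0.4541 -0.4548  0.005 ] 0.05781071300934283 front R [ 0.6179 -0.4331  0.006 ] 0.16526596591368392 yaw 7.559090005126559 8.8321176513866
ring [ 0.6118 -0.4006  0.041 ]
nom RL,RR,FR [np.float64(0.4456511908523839), np.float64(-0.39592137829578766), 0.006] [np.float64(0.45441617256612865), np.float64(-0.455277718273567), 0.006] [np.float64(0.6196246521709478), np.float64(-0.43088185250364425), 0.006] saddle [np.float64(0.6112850719822234), np.float64(-0.40178801462900426), 0.028] pad [np.float64(0.47080840070147906), np.float64(-0.4225318046848667), 0.092] [np.float64(0.4549800433740713), np.float64(-0.42486913314186525), 0.029]
pad top meas [ 0.4697 -0.4234  0.092 ] (array([ 0.4686, -0.4233,  0.0873]), np.float64(0.003361219569716093))
side [[342.2495 257.9203]
 [252.8915 260.3637]
 [279.9022 243.8535]
 [254.9203 249.307 ]] (342.3542857142857, 259.64) (254.06857142857143, 261.3542857142857) (279.7828571428571, 244.78285714285713) (255.78285714285715, 248.49714285714285)
```

Placement is confirmed: the estimated saddle is at (0.6113, -0.4018), against a lift point of (0.612, -0.401). Next, press the pad with the fingers shut, following its arc.

Request:
move_arm(deltas=[[1, 14, -28, 0, 0], [1, 28, -56, 0, 0], [1, 42, -85, 0, 0], [1, 55, -113, 0, 0], [1, 55, -113, 0, 0], [1, 55, -113, -30, 0], [1, 55, -113, -55, 0], [1, 55, -113, -64, 0], [1, 54, -113, -70, 0], [1, 53, -113, -76, 0], [1, 51, -114, -82, 0], [1, 49, -114, -88, 0], [1, 46, -114.5, -94, 0], [1, 46, -114.5, -94, 0]])

```text
time_s: 10.3
position: [0.4612, -0.4246, 0.0722]
tcp_rot: [0.0, 0.997, 0.073, 0.003]
ft_force: [1.9, -1.9, 2.9]
opening: -0.0002
```

Request:
move_arm(deltas=[[1, -1.5, 0, -6, 0], [1, -3, 0, -12, 0], [1, -4.5, 0, -18, 0], [1, -5.5, 0, -24, 0], [1, -6, 0, -29, 0], [1, -6, 0, -34, 0], [1, -6, 0, -38, 0], [1, -6, 0, -41, 0], [1, -6, 0, -43, 0], [1, -6, 0, -44, 0], [1, -6, 0, -44, 0], [1, -6, 0, -44, 0]])

```text
time_s: 11.3
position: [0.4554, -0.4251, 0.0292]
tcp_rot: [0.001, 0.997, 0.073, 0.003]
ft_force: [0.5, -1.5, 10.5]
opening: -0.0001
```

```bash
python3 - <<'E'
from h import *
a=snap('top','x5.png');b=snap('side','x6.png');s=ctrl.get_state();print(np.round(s['position'],4),s['tcp_rot'],s['ft_force'],s['opening'])
f=lambda i:cv2.resize(i,None,fx=3.5,fy=3.5,interpolation=cv2.INTER_CUBIC)
cv2.imwrite('pics/g6.png',cv2.cvtColor(np.hstack([f(a[110:270,265:355]),f(b[170:330,215:345])]),cv2.COLOR_RGB2BGR))
E
```

```text
[ 0.4554 -0.4251  0.0292] [6.08730836e-04 9.97326101e-01 7.30025327e-02 3.30279203e-03] [ 0.75432827 -1.66981906 10.84871011] 0.0002131157252358999
```

View pics/g6.png

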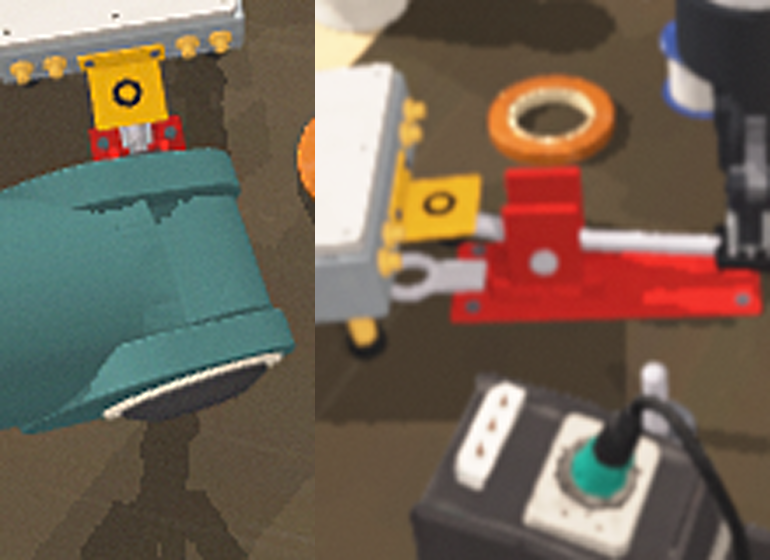

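The tab ring has risen in both views and the jack base hasn't moved. I'll add a small push to confirm the lever is at its stop.

Request:
move_arm(deltas=[[1, 0, 0, -1, 0], [1, 0, 0, -2, 0], [1, 0, 0, -2, 0], [1, 0, 0, -2, 0], [1, 0, 0, -2, 0], [1, 0, 0, -2, 0]])

```text
time_s: 11.9
position: [0.4554, -0.4252, 0.0287]
tcp_rot: [0.0, 0.997, 0.073, 0.004]
ft_force: [-2.5, 1.0, 15.8]
opening: 0.0001
```

```bash
python3 - <<'E'
from h import *
np.set_printoptions(precision=4,suppress=True)
f=lambda u,v:(u/3.5+265-.36,v/3.5+110-.36);g=lambda u,v:((u-315)/3.5+215-.36,v/3.5+170-.36)
print('ring before',tri(f(129,110),g(454,233)),'after',tri(f(127,93),g(439,204)))
s=ctrl.get_state();print(s['position'],s['ft_force'],s['time_s'])
E
```

```text
ring before (array([ 0.6115, -0.4006,  0.0407]), np.float64(0.000667489064211657)) after (array([ 0.6169, -0.4002,  0.0609]), np.float64(0.00032579060725658964))
[ 0.4554 -0.4252  0.0287] [-2.4512  1.0196 15.8152] 11.9
```

Ring rose by 20 mm (expected about 22). The height is fixed at 0.029 m while the force climbs, so the lever is at its stop. Handing in.

```bash
python3 -c "
from station import ctrl
print(ctrl.finish_job())"
```

```text
the job is handed in; nothing more can be done
None
```

The jack is off its peg and standing flat under the yellow tab. Its handle is pressed to the stop, and the front of the chassis is raised. I handed in at about 12 s, still holding the handle down.

**Placement:** After I let go of the jack, its saddle was within about 1–2 mm of the lift point. The chassis had not moved by then, and the jack base stayed put during the press.

**Lift:** The ring on the tab went from 41 mm to 61 mm, a rise of 20 mm against about 22 mm expected. It also moved back about 5 mm, which fits the chassis tilting up on its rear legs.

**Handle:** The pad stopped at about 29 mm, its fully pressed height. It gave only 0.5 mm more while the push rose from 11 to 16 N.

**Disagreements between checks:** The two-view height of the raised pad came out about 5 mm low, but I took that as pixel error on a sloping face. Yaw estimates for the jack and chassis varied by about 1–2°.

**Bystanders:** I never went near the reel, tape roll or hex key, but I did not measure their positions again at the end.

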